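Set out the dried moka funnels for pick-up under the status wheel

TASK

Before touching the funnels, turn the status wheel by its knob until the red sector fills the window (not ready). Then move every aluminium funnel that is on the wooden drying rack to a white disc of its own on the blue pick-up board, standing mouth down in the middle of the disc with its orange tab pointing at that disc's red mark, and once all are set out turn the wheel until the green sector fills the window (ready). Leave everything else on the counter where it is.

Things in the scene. Friction and masses are not known exactly. Their poses are not given: they have to be found in the camera images.
- wheel (a joint): angle of the status wheel in rad, growing anticlockwise seen from above; stops at -0.4 and 5.6. Six sectors of 60 degrees lie under the grey cover (140 x 140 mm, top 32 mm above the counter); the one seen in the window is centred there at: red 0, yellow 1.047, white 2.094, green 3.142, blue 4.189, black 5.236. Turns with light friction (0.05 N m) and stays where it is left
- wheel_grip (a point): point on the wheel's vertical axis at the height to grip, 55 mm above the counter, in the black bar-shaped knob on top of the cover; the bar is 56 mm long along this point's x axis, 14 mm thick along its y axis, and spans 36 to 70 mm above the counter; a white dot marks its +x end. The point turns with the wheel
- window (a point): centre of the wheel's window, 24 x 20 mm, in the cover on the side away from the robot, 52 mm from the wheel's axis, 32 mm above the counter
- rack_top (a point): centre of the top of the slatted wooden drying rack (fixed), 210 x 210 mm, top 24 mm above the counter
- board_top (a point): centre of the top of the blue pick-up board (fixed), 210 x 210 mm, top 12 mm above the counter; its -x axis points to its front edge, roughly to the robot
- spot1 (a point): centre of a white disc of 76 mm painted on the blue pick-up board, on its top face; axes as the board; its red mark, 14 x 10 mm, lies 38 to 52 mm from the centre along -x. Any funnel may go on any disc
- spot2 (a point): centre of a white disc of 76 mm painted on the blue pick-up board, on its top face; axes as the board; its red mark, 14 x 10 mm, lies 38 to 52 mm from the centre along -x. Any funnel may go on any disc
- spot3 (a point): centre of a white disc of 76 mm painted on the blue pick-up board, on its top face; axes as the board; its red mark, 14 x 10 mm, lies 38 to 52 mm from the centre along -x. Any funnel may go on any disc
- spot4 (a point): centre of a white disc of 76 mm painted on the blue pick-up board, on its top face; axes as the board; its red mark, 14 x 10 mm, lies 38 to 52 mm from the centre along -x. Any funnel may go on any disc
- funnel1_mid (a point): aluminium filter funnel, about 70 g, standing mouth down, 76 mm tall: cup with a 56 mm rim at the bottom, narrowing to a round stem 13 mm across, straight from 36 to 76 mm above the rim (top end). Point on its axis half-way up, 38 mm above the rim's underside; z up the stem, x towards its orange tab. May be absent (None)
- funnel1_tab (a point): tip of the orange tab (10 mm wide, 4 mm thick) at the foot of that funnel's rim, 40 mm from its axis and 4 mm above the rim's underside
- funnel2_mid (a point): aluminium filter funnel, about 70 g, standing mouth down, 76 mm tall: cup with a 56 mm rim at the bottom, narrowing to a round stem 13 mm across, straight from 36 to 76 mm above the rim (top end). Point on its axis half-way up, 38 mm above the rim's underside; z up the stem, x towards its orange tab. May be absent (None)
- funnel2_tab (a point): tip of the orange tab (10 mm wide, 4 mm thick) at the foot of that funnel's rim, 40 mm from its axis and 4 mm above the rim's underside
- funnel3_mid (a point): aluminium filter funnel, about 70 g, standing mouth down, 76 mm tall: cup with a 56 mm rim at the bottom, narrowing to a round stem 13 mm across, straight from 36 to 76 mm above the rim (top end). Point on its axis half-way up, 38 mm above the rim's underside; z up the stem, x towards its orange tab. May be absent (None)
- funnel3_tab (a point): tip of the orange tab (10 mm wide, 4 mm thick) at the foot of that funnel's rim, 40 mm from its axis and 4 mm above the rim's underside
- funnel4_mid (a point): aluminium filter funnel, about 70 g, standing mouth down, 76 mm tall: cup with a 56 mm rim at the bottom, narrowing to a round stem 13 mm across, straight from 36 to 76 mm above the rim (top end). Point on its axis half-way up, 38 mm above the rim's underside; z up the stem, x towards its orange tab. May be absent (None)
- funnel4_tab (a point): tip of the orange tab (10 mm wide, 4 mm thick) at the foot of that funnel's rim, 40 mm from its axis and 4 mm above the rim's underside
- moka_base_mid (a point): Bystander: blue enamel moka base, 92 mm across, 85 mm tall; point at its centre
- trivet_mid (a point): Bystander: round cork trivet, 110 mm across, 12 mm thick; point at its centre
- gasket_mid (a point): Bystander: black rubber gasket ring, 60 mm across, 6 mm thick; point at its centre
- gasket_small_mid (a point): Bystander: small black gasket ring, 48 mm across, 6 mm thick; point at its centre
- jar_mid (a point): Bystander: jar with red cap, 68 mm across, 90 mm tall; point at its centre
- cup_mid (a point): Bystander: white cup, 56 mm across, 55 mm tall; point at its centre
- driver_grip (a point): Bystander: screwdriver lying on the counter; point in its handle
There are look-alikes about, which are no part of the job. What is shaped like the part that bears funnel1_mid but yellow is not meant.

How it is judged:
By the outcome, as a careful person would: the job done as asked, in the order asked, and still so for the second after the job is handed in, with the robot touching nothing.
Of funnel1, funnel2, funnel3, funnel4 only 2 to 4 are there at a start; the rules pass over those that are not, and their reading is None.
At some moment in a run one of funnel1, funnel2, funnel3, funnel4 may be knocked a few centimetres aside while the robot is not near it.
It also fails if it takes over 210 s, if anything falls off the work surface, if the arm or the gripper's body presses on something with over 40 N, if the wrist force passes 120 N, or if a joint passes its speed limit or range.

ROBOT

A 7-joint arm with a two-finger parallel gripper is mounted at the origin on the work surface. World frame = base frame: x ahead of the robot, y to its left, z up, the work surface at z = 0. Lengths are in mm, angles in rad, forces in N, time in s.
With the tool pointing down it reaches from about 425 to 975 mm from the base axis. Payload 16.7 kg.
Tool frame: the origin (TCP) lies midway between the tips of the shut fingers; the grasp point (between the pads) lies 19 mm behind it; z points along the fingers, y is the line along which they close (so a half turn about z gives the same grasp; the last joint's range is limited). The gripper opens to 85 mm and grips with 20 to 120 N. Pads are 22 mm wide; open, the fingers measure 114 mm over their backs; the gripper's body (76 mm by 85 mm) begins 54 mm behind the grasp point. The pads swing forward as they close: fully open they stand 13 mm farther back than shut.
Start: joints at [0.986, 0.426, 0.074, 1.606, -0.034, 1.111, -0.067], TCP at [284.907, -611.886, 231.302] pointing down, gripper open.
Joint ranges: [-2.85, 2.85], [-0.5, 2.14], [-1.23, 1.37], [0.21, 2.46], [-1.02, 4.16], [0.16, 2.05], [-2.73, 2.73]. Speed limits (rad/s): [1.89, 1.89, 2.39, 2.39, 3.01, 3.01, 3.01].

INTERFACE

Orientations are given as a unit quaternion [x, y, z, w].
In Python, from bench import r, imaging gives the robot as it stands.
- The arm moves only by the shell command python3 -m handwheel 'ROWS' [FORCE]. ROWS is JSON, a list that holds one entry, the list of rows, each a list of 5 numbers: the opening, from 0 (shut) to 1 (fully open), then the shift along the tool's x, y, z in mm, then the turn about the tool's z in degrees. A call has 1 to 8 rows; each row shifts and turns the commanded pose from where the row before left it, along the tool's axes as they then stand; what a row does not reach is not made up. A row lasts 1/12 s, in which the tool goes at most 41.7 mm and 7.16 degrees, less where a joint would pass 70% of its speed; a pose out of reach is approached as far as the arm can. A call with a gripper value outside its range is refused whole. The fingers move at their own pace and stop on an object; FORCE is the grip in N (left out, the last holds). Time passes only in rows, so rows that do not move let the fingers close. It gives the time, the measured TCP pose, the force, the opening and the grip force at its end, in the units of the state.
- r.sense(): the state, without advancing time (a new reading comes with each control period).
- imaging.grab_frame(name): name is "side" or "top" or "wrist"; returns (picture, depth): 400x640x3 uint8, blue, green, red; 400x640 float32, mm along the optical axis (not along the pixel's ray), 0 where there is no reading.
- imaging.camera_params(name): a dict with "fx", "fy", "cx", "cy" (pixels), "k1" (the pictures are not rectified: a ray, as slopes to the right and down, at radius r is drawn at 1 + k1 r^2 times it, then the intrinsics apply), "rvec" (rotation vector, rad) and "tvec" (3), from world to camera coordinates, as OpenCV has them. Camera axes: x right, y down, z forward; pixel columns grow to the right and rows downward; lengths in mm; the calibration is good to about 2 mm. A picture is of the moment at which its call begins: read the wrist's pose just before it. camera_params takes no time and is no camera call; for the wrist camera it gives the pose at the moment of the call.
- r.finish_job(): hands the job in; it is judged then, once.
The state is a dict: "t": time; "qpos": joint angles; "joint_vel": joint speeds; "tau": joint torques, N m; "position": TCP position; "ee_rot": TCP orientation; "wrist_force": force on the tool from outside, world axes, zero at the start; "wrist_torque": the same for the moment, N m; "opening": finger opening in mm; "finger_force": force on a finger pad.
Only numpy, scipy, OpenCV 4.12 (cv2) and the standard library are available. Lean on these libraries where they do the work, as an engineer would, in place of code of your own. Each camera call takes 0.05 s, during which the arm holds its last target. There are 200 camera calls.

## Working session

There is one attempt and no reset: what is moved stays moved. The work goes in short steps, Python scripts to look and compute and a shell command to move; the robot and the scene stay as the last step left them, time stands still between calls to the robot, and variables do not carry over. Pictures are saved under pics/ and viewed, at most 14 in all, crops included, and the job is handed in when it is done.

```bash
ls; mkdir -p pics; python3 - <<'E'
from bench import r, imaging
import cv2,numpy as np
print(r.sense())
for n in ("top","side"):
    p,d=imaging.grab_frame(n); cv2.imwrite(f"pics/{n}0.png",p); np.save(f"{n}0.npy",d); print(n,imaging.camera_params(n))
E
```

```text
pics
{'t': 0.0, 'qpos': array([ 0.98551842,  0.42674544,  0.07385586,  1.60660814, -0.03409369,
        1.11081982, -0.06709162]), 'joint_vel': array([-2.04404566e-03, -3.70256520e-04,  1.56004581e-04, -6.37106261e-05,
       -1.48085149e-03,  6.07656670e-04,  1.03105955e-03]), 'tau': array([ 4.87455179e-05, -9.49828863e+01,  3.76079008e+00, -4.63538790e+01,
        1.92077894e-02,  9.90596978e-03,  2.04141463e-05]), 'position': array([ 284.72114351, -611.55366562,  230.60129459]), 'ee_rot': array([ 9.76358460e-01,  2.16156706e-01, -1.94225640e-04, -6.31405363e-04]), 'wrist_force': array([-0.62605378, -0.08703378, -0.89373882]), 'wrist_torque': array([0.00432909, 0.04324981, 0.0331809 ]), 'finger_force': 0.0, 'opening': 85.40804566691517}
top {'fx': 387.9727625170016, 'fy': 387.9727625170016, 'cx': 321.35391689791516, 'cy': 199.7142700239407, 'k1': -0.09236129840682655, 'rvec': array([ 2.14489127, -2.13722643,  0.14261815]), 'tvec': array([-87.66438578, 563.15613895, 997.72611193])}
side {'fx': 488.47218344271596, 'fy': 488.47218344271596, 'cx': 313.4915791590768, 'cy': 192.9947536098608, 'k1': -0.15178956539779961, 'rvec': array([ 0.88019399, -2.27084723,  1.31832013]), 'tvec': array([360.69192095, 287.08018654, 908.08412606])}
```

View pics/top0.png

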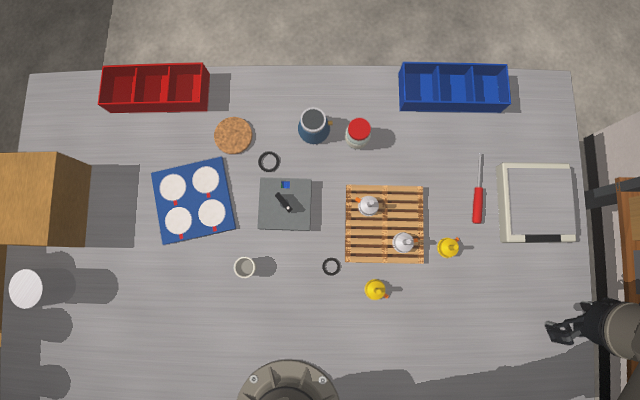

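View pics/side0.png

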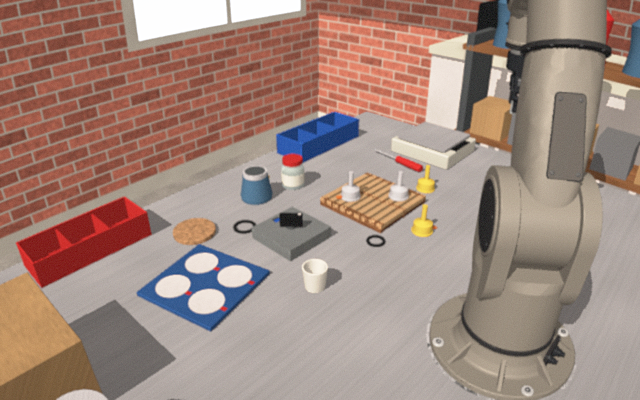

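Top view: the rack is at (385,224) with two aluminium funnels at (369,205) and (403,242). Two yellow look-alikes at (449,247) and (376,290) stand off the rack. The wheel's cover is at (285,204), blue in the window at (286,184). The board has four discs at (173,187), (205,180), (178,220) and (211,212). I'll confirm in a crop.

```bash
cat > h.py <<'E'
from bench import r, imaging
import cv2,numpy as np
from scipy.spatial.transform import Rotation as R
def cam(n):
    c=imaging.camera_params(n);Rm=cv2.Rodrigues(np.array(c['rvec']))[0]
    K=np.array([[c['fx'],0,c['cx']],[0,c['fy'],c['cy']],[0,0,1]]);return c,Rm,np.array(c['tvec']),K,np.array([c['k1'],0,0,0.])
def plane(C,uv,z):
    c,Rm,t,K,D=C
    uv=np.array(uv,float).reshape(-1,1,2)
    s=cv2.undistortPoints(uv,K,D).reshape(-1,2)
    d=np.c_[s,np.ones(len(s))]@Rm; o=-Rm.T@t
    return o+d*((z-o[2])/d[:,2])[:,None]
def proj(C,P):
    c,Rm,t,K,D=C
    return cv2.projectPoints(np.array(P,float).reshape(-1,1,3),cv2.Rodrigues(Rm)[0],t,K,D)[0].reshape(-1,2)
def blobs(m,lo=5):
    n,l,s,ce=cv2.connectedComponentsWithStats(m.astype(np.uint8))
    return [(s[i][4],ce[i],l==i) for i in range(1,n) if s[i][4]>=lo]
def tool():  # position, yaw of tool x axis (deg)
    s=r.sense();M=R.from_quat(s['ee_rot']).as_matrix();return s['position'],np.degrees(np.arctan2(M[1,0],M[0,0])),s
def go(xy,z,yaw=None):
    "print shift in tool axes & turn needed to reach world xyz / tool-x yaw deg"
    p,y,s=tool();M=R.from_quat(s['ee_rot']).as_matrix()
    d=M.T@(np.array([*xy,z])-p);print('t',round(s['t'],2),'pos',p.round(1),'yaw',round(y,1),'shift',d.round(1),'turn',None if yaw is None else round(-((yaw-y+90)%180-90),1))
E
python3 - <<'E'
from h import *
p=cv2.imread('pics/top0.png');C=cam('top')
cv2.imwrite('pics/c1.png',cv2.resize(p[172:268,256:436],None,fx=4.4,fy=4.4,interpolation=cv2.INTER_CUBIC))
hsv=cv2.cvtColor(p,cv2.COLOR_BGR2HSV);h,s,v=cv2.split(hsv)
b=np.zeros_like(h);b[150:250,145:240]=1
for a,c,_ in blobs((s<60)&(v>180)&(b>0),100): print('disc',a,c.round(1),plane(C,c,12)[0].round(1))
for a,c,_ in blobs(((h<8)|(h>172))&(s>130)&(b>0),3): print('mark',a,c.round(1),plane(C,c,12)[0].round(1))
print('rack',plane(C,[[346,186],[424,186],[424,262],[346,262]],24).round(0))
print('cover',plane(C,[[260,178],[311,180],[310,230],[259,229]],32).round(0))
print('yellow',plane(C,[[449,247],[376,290]],20).round(0))
E
```

```text
disc 556 [205.2 179.3] [624.5 240.6  12. ]
disc 543 [172.4 186.9] [602.8 334.1  12. ]
disc 577 [211.3 212.4] [531.3 219.1  12. ]
disc 574 [177.9 220. ] [509.5 312.6  12. ]
mark 14 [207.9 194.9] [580.4 230.8  12. ]
mark 13 [175.1 202.3] [559.1 323.7  12. ]
mark 14 [214.2 228.4] [487.  208.9  12. ]
mark 15 [180.8 235.8] [465.9 302.2  12. ]
rack [[ 604. -153.   24.]
 [ 605. -367.   24.]
 [ 398. -360.   24.]
 [ 399. -152.   24.]]
cover [[624.  82.  32.]
 [619. -57.  32.]
 [483. -56.  32.]
 [485.  81.  32.]]
yellow [[ 438. -431.   20.]
 [ 325. -231.   20.]]
```

View pics/c1.png

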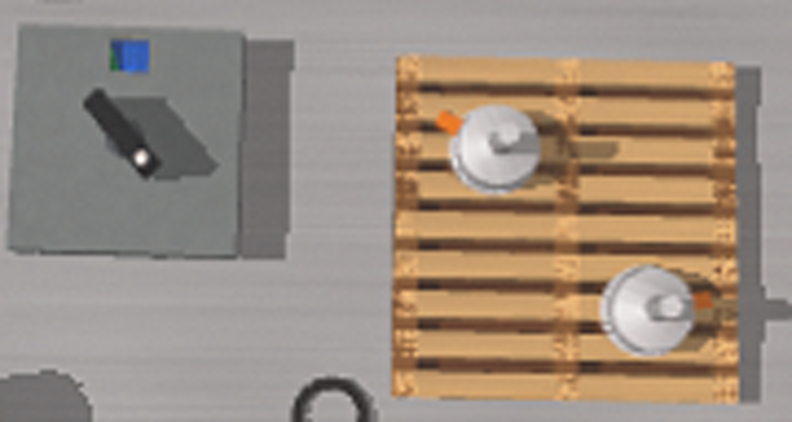

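Crop confirms: both aluminium funnels on the rack are in, with orange tabs at crop (449,122) and (703,300). The wheel shows blue with a sliver of green at (130,57), and the knob's white dot is at (140,157). The yellow pair off the rack are decoys. Next is the wheel.

```bash
python3 - <<'E'
from h import *
C=cam('top')
f=lambda l:np.array(l)/4.4+[256,172]-0.4
a=plane(C,f([[90,97],[150,172],[140,157]]),70);print('knob ends,dot',a.round(0))
m=a[:2].mean(0);d=a[1]-a[0];print(m,np.degrees(np.arctan2(d[1],d[0])))
go(m[:2],231)
E
```

```text
knob ends,dot [[575.  32.  70.]
 [530.  -4.  70.]
 [539.   2.  70.]]
[552.49734102  14.13910114  70.        ] -140.80906826584888
t 0.1 pos [ 284.8 -611.6  230.7] yaw 25.0 shift [ 5.068e+02 -4.543e+02  2.000e-01] turn None
```

```bash
python3 -m handwheel '[[[1,25,-22.5,0,0],[1,25,-22.5,0,0],[1,25,-22.5,0,0],[1,25,-22.5,0,0],[1,25,-22.5,0,0],[1,25,-22.5,0,0],[1,25,-22.5,0,0],[1,25,-22.5,0,0]]]' 40; python3 -m handwheel '[[[1,25,-22.5,0,0],[1,25,-22.5,0,0],[1,25,-22.5,0,0],[1,25,-22.5,0,0],[1,25,-22.5,0,0],[1,25,-22.5,0,0],[1,25,-22.5,0,0],[1,25,-22.5,0,0]]]'; python3 -m handwheel '[[[1,25,-22.5,0,0],[1,25,-22.5,0,0],[1,25,-22.5,0,0],[1,25,-22.5,0,0],[1,0,0,0,-7],[1,0,0,0,-7],[1,0,0,0,-7],[1,0,0,0,-7]]]'
python3 - <<'E'
from h import *
go((552,14),231,219);print(r.sense()['qpos'].round(2))
C=cam('wrist');p,d=imaging.grab_frame('wrist');cv2.imwrite('pics/w1.png',p)
print(C[1].round(2),-C[1].T@C[2])
E
```

```text
t: 0.77
position: [390.4, -362.6, 231.2]
ee_rot: [0.976, 0.216, -0.0, -0.0]
wrist_force: [1.1, -0.1, 0.7]
opening: 85.6
finger_force: 0.0
t: 1.43
position: [495.8, -115.1, 231.3]
ee_rot: [0.976, 0.216, -0.0, -0.0]
wrist_force: [0.9, -1.1, -0.1]
opening: 85.5
finger_force: 0.0
t: 2.1
position: [548.1, 7.4, 231.0]
ee_rot: [0.894, 0.449, -0.0, -0.0]
wrist_force: [0.4, -0.8, 0.0]
opening: 85.7
finger_force: 0.0
t 2.1 pos [548.1   7.4 231. ] yaw 53.3 shift [ 7.7 -0.8 -0. ] turn 14.3
[ 0.2   0.25 -0.39  1.87  0.11  1.05 -0.87]
[[ 0.8  -0.6  -0.  ]
 [-0.57 -0.77  0.28]
 [-0.17 -0.22 -0.96]] [589.76691625  64.18133219 372.96056519]
```

View pics/w1.png

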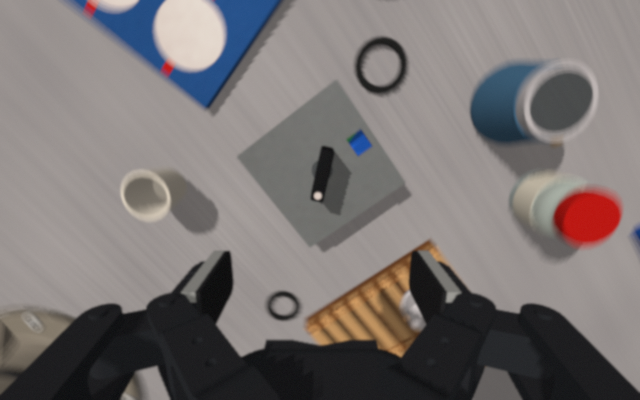

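Wrist view: knob at (322,175) with its dot at (317,196), blue window at (360,143). I'll refine the axis from this view.

```bash
python3 - <<'E'
from h import *
C=cam('wrist');p=cv2.imread('pics/w1.png')
g=p.max(2);m=np.zeros_like(g);m[135:215,300:345]=1
b=max(blobs((g<60)&(m>0)),key=lambda b:b[0]);ys,xs=np.where(b[2]);print(b[0],b[1])
print('bar blob z65',plane(C,b[1],62).round(1))
e=plane(C,[[327,148],[316,201]],70);print(e.round(1),e.mean(0),np.degrees(np.arctan2(*(e[1]-e[0])[[1,0]])))
c=plane(C,[[336,81],[408,188],[311,245],[239,157]],32);print(c.round(1),c.mean(0))
w=plane(C,[360,143],32);print(w,np.degrees(np.arctan2(*(w[0]-c.mean(0))[[1,0]])))
go(c.mean(0)[:2],60,39)
E
```

```text
686 [323.04664723 170.8877551 ]
bar blob z65 [[557.3  16.8  62. ]]
[[574.9  34.5  70. ]
 [533.3  -3.6  70. ]] [554.07735645  15.47393494  70.        ] -137.5580584269994
[[622.   82.4  32. ]
 [622.7 -62.7  32. ]
 [487.7 -54.1  32. ]
 [486.3  81.4  32. ]] [554.67707635  11.76693638  32.        ]
[[606.27614998  13.48453014  32.        ]] 1.9065177532846258
t 2.15 pos [548.    7.3 231. ] yaw 53.9 shift [  7.6   2.8 171. ] turn 14.9
```

```bash
python3 -m handwheel '[[[1,0,0,0,7],[1,0,0,0,7],[1,8,-1,0,0],[1,0,0,30,0],[1,0,0,40,0],[1,0,0,40,0],[1,0,0,40,0],[1,0,0,30,0]]]'; python3 -m handwheel '[[[0.6,0,0,10,0],[0.3,0,0,0,0],[0,0,0,0,0],[0,0,0,0,0],[0,0,0,0,0],[0,0,0,0,0],[0,0,0,0,0]]]' 40;python3 -m handwheel '[[[0,0,0,0,0],[0,0,0,0,0],[0,0,0,0,0],[0,0,0,0,0]]]'
```

```text
t: 2.82
position: [553.0, 13.4, 48.4]
ee_rot: [0.942, 0.335, -0.001, -0.0]
wrist_force: [0.5, 0.3, -0.3]
opening: 85.4
finger_force: 0.0
t: 3.4
position: [554.4, 13.8, 43.2]
ee_rot: [0.943, 0.334, 0.001, 0.0]
wrist_force: [-7.1, 3.9, 16.0]
opening: 13.0
finger_force: 41.9
t: 3.73
position: [554.4, 13.8, 43.2]
ee_rot: [0.943, 0.334, 0.001, 0.0]
wrist_force: [-6.5, 5.0, 16.2]
opening: 13.3
finger_force: 42.0
```

```bash
python3 -m handwheel '[[[0,0,0,-2,0],[0,0,0,0,7],[0,0,0,0,7],[0,0,0,0,7],[0,0,0,0,7],[0,0,0,0,7],[0,0,0,0,7],[0,0,0,0,0]]]';python3 - <<'E'
from h import *
print(tool()[1],r.sense()['qpos'].round(2),r.sense()['wrist_torque'])
E
```

```text
t: 4.4
position: [554.0, 14.3, 43.6]
ee_rot: [1.0, -0.03, 0.0, -0.001]
wrist_force: [4.1, 6.9, -16.4]
opening: 13.1
finger_force: 44.5
-3.443545749204149 [-0.04  0.48 -0.13  2.02  0.09  0.65 -1.86] [ 1.14090321 -0.85979543 -0.08632412]
```

```bash
python3 -m handwheel '[[[1,0,0,0,0],[1,0,0,0,0],[1,0,0,0,0],[1,0,0,-35,0],[1,0,0,0,-7],[1,0,0,0,-7],[1,0,0,0,-7],[1,0,0,0,-7]]]'; python3 -m handwheel '[[[1,0,0,0,-7],[1,0,0,0,-7],[1,0,0,0,-7],[1,0,0,0,-7],[1,0,0,0,-7],[1,0,0,0,-7],[1,0,0,0,-7],[1,0,0,0,-7]]]';python3 -m handwheel '[[[1,0,0,0,-7],[1,0,0,0,-7],[1,0,0,0,-7],[1,0,0,0,-7],[1,0,0,0,-7],[1,0,0,0,-7],[1,0,0,0,-7],[1,0,0,0,-7]]]';python3 -m handwheel '[[[1,0,0,0,-7],[1,0,0,0,-7],[1,0,0,0,-7],[1,0,0,0,-7],[1,0,0,0,-7],[1,0,0,0,-5],[1,0,0,0,0]]]'; python3 - <<'E'
from h import *
go((554,14),80,176.6)
p,d=imaging.grab_frame('top');cv2.imwrite('pics/t2.png',cv2.resize(p[165:240,250:325],None,fx=7,fy=7,interpolation=cv2.INTER_CUBIC))
E
```

```text
t: 5.07
position: [554.2, 12.6, 79.1]
ee_rot: [0.976, 0.219, 0.001, 0.0]
wrist_force: [-0.1, -0.8, 0.2]
opening: 85.1
finger_force: 0.0
t: 5.73
position: [554.1, 12.5, 78.9]
ee_rot: [0.759, 0.651, 0.0, 0.0]
wrist_force: [-0.5, -0.0, 0.1]
opening: 85.6
finger_force: 0.0
t: 6.4
position: [554.1, 12.3, 78.8]
ee_rot: [0.364, 0.931, -0.0, 0.0]
wrist_force: [0.3, -0.3, 1.1]
opening: 85.1
finger_force: 0.0
t: 6.98
position: [554.0, 12.2, 78.6]
ee_rot: [0.025, 1.0, -0.0, 0.0]
wrist_force: [0.2, -0.0, -0.2]
opening: 85.3
finger_force: 0.0
t 6.98 pos [554.   12.2  78.6] yaw 177.2 shift [ 0.1  1.8 -1.4] turn 0.6
```

```bash
python3 -m handwheel '[[[1,0,1.5,35,0],[0.3,0,0,0,0],[0,0,0,0,0],[0,0,0,0,0],[0,0,0,0,0],[0,0,0,0,0],[0,0,0,0,7],[0,0,0,0,7]]]'; python3 -m handwheel '[[[0,0,0,0,7],[0,0,0,0,7],[0,0,0,0,7],[0,0,0,0,7],[0,0,0,0,7],[0,0,0,0,7],[0,0,0,0,7],[0,0,0,0,7]]]';python3 -m handwheel '[[[0,0,0,0,7],[0,0,0,0,7],[0,0,0,0,7],[0,0,0,0,7],[0,0,0,0,7],[0,0,0,0,7],[0,0,0,0,7],[0,0,0,0,7]]]';python3 -m handwheel '[[[0,0,0,0,7],[0,0,0,0,7],[0,0,0,0,7],[0,0,0,0,7],[0,0,0,0,7],[0,0,0,0,7],[0,0,0,0,7],[0,0,0,0,0]]]'; python3 - <<'E'
from h import *
go((554,14),80,0)
p,d=imaging.grab_frame('top');cv2.imwrite('pics/t3.png',cv2.resize(p[165:240,250:325],None,fx=7,fy=7,interpolation=cv2.INTER_CUBIC))
E
```

```text
t: 7.7
position: [554.4, 14.4, 44.2]
ee_rot: [0.151, 0.989, 0.0, 0.001]
wrist_force: [0.9, 1.1, -1.0]
opening: 13.1
finger_force: 43.1
t: 8.37
position: [554.6, 14.7, 44.2]
ee_rot: [0.598, 0.802, 0.001, 0.001]
wrist_force: [2.6, 1.4, -3.7]
opening: 13.1
finger_force: 42.7
t: 9.03
position: [555.0, 14.6, 44.3]
ee_rot: [0.904, 0.427, 0.001, 0.0]
wrist_force: [4.2, 0.1, -4.9]
opening: 12.9
finger_force: 42.5
t: 9.7
position: [555.0, 14.4, 44.3]
ee_rot: [1.0, 0.013, 0.001, -0.0]
wrist_force: [4.5, -2.7, -3.3]
opening: 13.4
finger_force: 41.6
t 9.7 pos [555.   14.4  44.3] yaw 1.5 shift [ -0.9   0.3 -35.7] turn 1.5
```

View pics/t3.png

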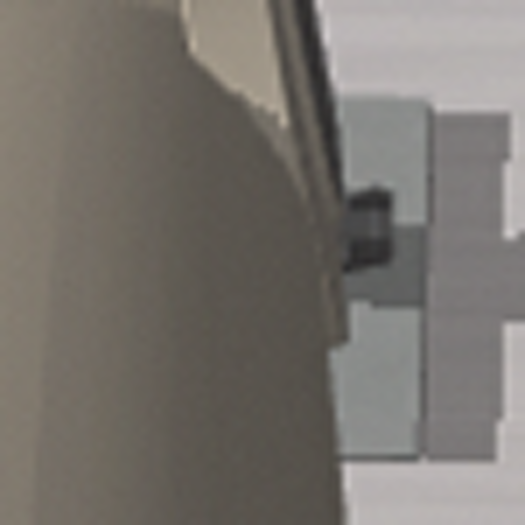

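The arm hides the window here. Release, rise, and look from the wrist.

```bash
python3 -m handwheel '[[[1,0,0,0,0],[1,0,0,0,0],[1,0,0,0,0],[1,0,0,-35,0],[1,0,0,-40,0],[1,0,0,-40,0],[1,0,0,-40,0],[1,0,0,-30,0]]]';python3 - <<'E'
from h import *
go((554,14),230,0)
C=cam('wrist');p,d=imaging.grab_frame('wrist')
pr=proj(C,[[606,14,32],[554,14,70]]);print(pr);u,v=pr.mean(0).astype(int)
cv2.imwrite('pics/w2.png',p)
v0=max(v-60,0);cv2.imwrite('pics/w2c.png',cv2.resize(p[v0:v0+120,u-80:u+80],None,fx=5,fy=5,interpolation=cv2.INTER_CUBIC));print(u-80,v0)
print(plane(C,[0,0],0))
E
```

```text
t: 10.42
position: [554.2, 14.5, 232.1]
ee_rot: [1.0, 0.017, 0.001, -0.0]
wrist_force: [0.4, -0.1, 0.0]
opening: 85.3
finger_force: 0.0
t 10.42 pos [554.2  14.5 232.1] yaw 2.0 shift [-0.2  0.5  2.1] turn 2.0
[[322.97469089 131.82011672]
 [321.34237688 184.97801902]]
242 98
[[735.34873066 376.40869051   0.        ]]
```

View pics/w2c.png

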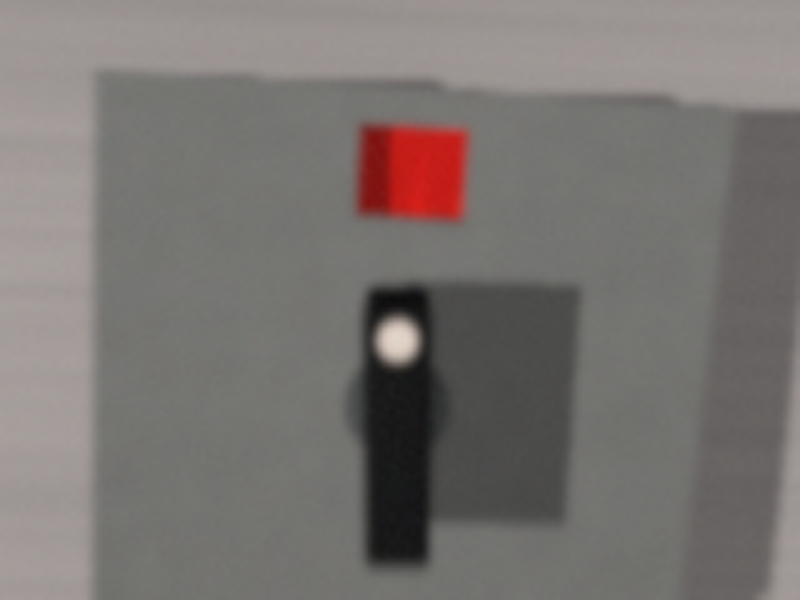

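The red sector fills the window (crop (412,172)) and the dot points at it. On to the rack.

```bash
python3 -m handwheel '[[[1,-10,34,0,0],[1,-10,34,0,0],[1,-10,34,0,0],[1,-10,34,0,0],[1,-10,34,0,0],[1,-10,34,0,0],[1,-10,34,0,0],[1,-10,34,0,0]]]'; python3 -m handwheel '[[[1,0,0,0,0],[1,0,0,0,0]]]';python3 - <<'E'
from h import *
go((470,-258),232,0)
C=cam('wrist');p,d=imaging.grab_frame('wrist');cv2.imwrite('pics/w3.png',p);np.save('w3d.npy',d);import pickle;pickle.dump(C,open('w3C.pkl','wb'))
E
```

```text
t: 11.13
position: [482.5, -261.6, 228.6]
ee_rot: [1.0, 0.017, 0.0, -0.0]
wrist_force: [0.9, -0.2, -0.1]
opening: 85.4
finger_force: 0.0
t: 11.3
position: [482.4, -262.0, 228.3]
ee_rot: [1.0, 0.015, -0.0, 0.0]
wrist_force: [0.5, 0.7, -0.7]
opening: 85.8
finger_force: 0.0
t 11.3 pos [ 482.4 -262.   228.3] yaw 1.8 shift [-12.2  -4.4  -3.7] turn 1.8
```

View pics/w3.png

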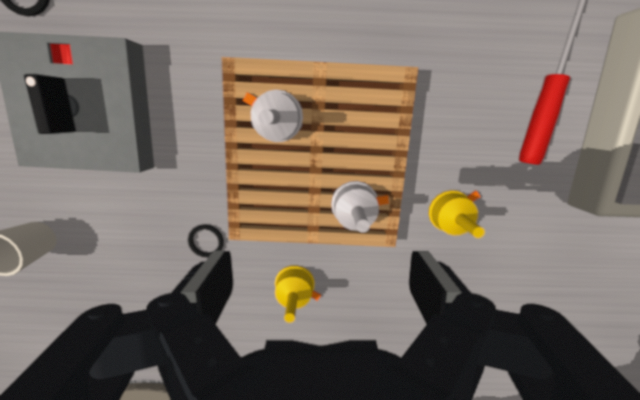

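Wrist view: funnel A's rim is at (277,116) with tab (248,98) and stem top about (270,116). Funnel B's rim is at (354,206), tab (388,201), stem top (363,225). Red shows in the window at (60,53). The yellow ones are off the rack.

```bash
python3 - <<'E'
from h import *
import pickle
C=pickle.load(open('w3C.pkl','rb'));p=cv2.imread('pics/w3.png')
h,s,v=cv2.split(cv2.cvtColor(p,cv2.COLOR_BGR2HSV))
box=np.zeros_like(h);box[60:245,225:415]=1
orange=(h<12)&(s>170)&(v>140)&(box>0)
tabs=[(a,c.round(1),plane(C,c,28)[0].round(1)) for a,c,_ in blobs(orange,15)];print(tabs)
al=(s<45)&(v>110)&(box>0)
al=cv2.morphologyEx(al.astype(np.uint8),cv2.MORPH_OPEN,np.ones((3,3)))
for a,c,m in blobs(al,300):
    cn=max(cv2.findContours(m.astype(np.uint8),0,1)[0],key=len)
    print(a,c,cv2.minEnclosingCircle(cn),'rim@30',plane(C,cv2.minEnclosingCircle(cn)[0],30)[0].round(1))
print('stem tops',plane(C,[[270,116],[363,226]],100).round(1))
cv2.imwrite('pics/w3c.png',cv2.resize(p[70:250,225:415],None,fx=3.2,fy=3.2,interpolation=cv2.INTER_CUBIC))
E
```

```text
[]
1893 [275.30058109 115.25462229] ((275.8905944824219, 115.65278625488281), 25.952407836914062) rim@30 [ 549.3 -210.9   30. ]
1707 [354.43760984 206.04628002] ((355.06353759765625, 207.34530639648438), 26.060619354248047) rim@30 [ 447.2 -304.    30. ]
342 [409.05263158 229.73391813] ((405.5, 224.0), 21.731412887573242) rim@30 [ 428.1 -366.4   30. ]
stem tops [[ 549.5 -215.9  100. ]
 [ 450.3 -303.8  100. ]]
```

View pics/w3c.png

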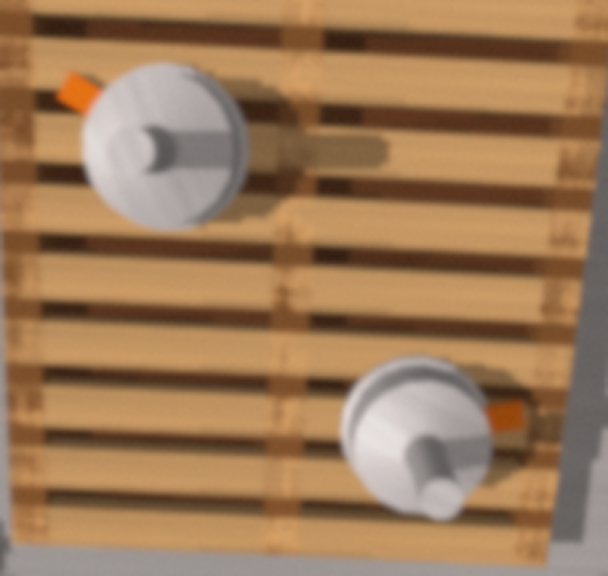

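```bash
python3 - <<'E'
from h import *
import pickle
C=pickle.load(open('w3C.pkl','rb'))
f=lambda l:np.array(l)/3.2+[225,70]-.34
rim=plane(C,f([[165,147],[419,433]]),27);top=plane(C,f([[137,152],[441,497]]),100);tab=plane(C,f([[65,90],[524,416]]),28)
for a,b,c in zip(rim,top,tab):
    m=(a+b)/2;d=c-m;print(a.round(1),b.round(1),m.round(1),c.round(1),'tab len',np.hypot(*d[:2]).round(1),'yaw',np.degrees(np.arctan2(d[1],d[0])).round(1))
s=np.array([[624.5,240.6],[602.8,334.1],[531.3,219.1],[509.5,312.6]]);k=np.array([[580.4,230.8],[559.1,323.7],[487,208.9],[465.9,302.2]])
d=k-s;print(np.degrees(np.arctan2(d[:,1],d[:,0])))
print([np.degrees(np.arctan2(*(s[i]-s[j])[::-1])) for i,j in ((0,2),(1,3))])
go((549,-213),105)
E
```

```text
[ 549.4 -210.8   27. ] [ 548.5 -213.7  100. ] [ 548.9 -212.3   63.5] [ 567.  -177.3   28. ] tab len 39.3 yaw 62.7
[ 449.3 -304.9   27. ] [ 451.4 -303.2  100. ] [ 450.3 -304.    63.5] [ 457.4 -343.3   28. ] tab len 39.9 yaw -79.8
[-167.47119229 -166.61341086 -167.03372407 -166.58381652]
[np.float64(12.990126878947626), np.float64(12.9766754179881)]
t 11.35 pos [ 483.  -260.4  228.3] yaw 1.9 shift [ 67.5 -45.1 123.3] turn None
```

```bash
python3 -m handwheel '[[[1,22.5,-15.5,0,0],[1,22.5,-15.5,0,0],[1,22,-15.5,0,0],[1,0,0,35,0],[1,0,0,35,0],[1,0,0,25,0],[1,0,0,0,0]]]'; python3 - <<'E'
from h import *
for i in range(1): go((549,-212.5),68)
import time
C=cam('wrist');p,d=imaging.grab_frame('wrist');cv2.imwrite('pics/w4.png',p);go((549,-212.5),68)
print(proj(C,[[549,-212.5,100],[549,-212.5,60],[567,-177.3,28]]))
E
```

```text
t: 11.93
position: [546.4, -208.6, 128.6]
ee_rot: [1.0, 0.019, -0.003, -0.001]
wrist_force: [-0.9, 0.9, -1.1]
opening: 85.4
finger_force: 0.0
t 11.93 pos [ 546.4 -208.6  128.6] yaw 2.1 shift [ 2.8  4.1 60.6] turn None
t 11.98 pos [ 547.6 -209.5  131.5] yaw 2.1 shift [ 1.5  3.2 63.5] turn None
[[327.26341944 229.52851098]
 [326.30144673 209.11787554]
 [283.87453204 174.61051857]]
```

View pics/w4.png

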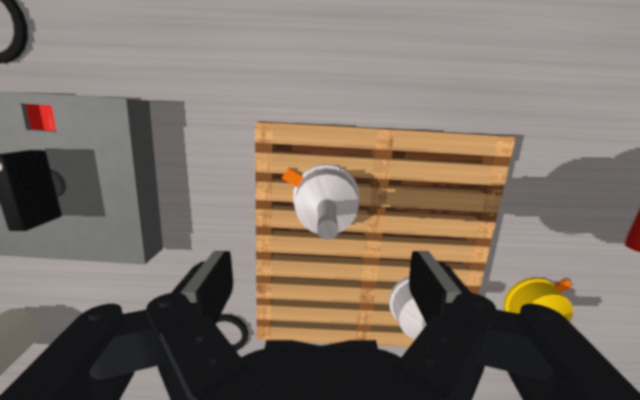

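The stem top at (327,229) and the tab tip at (284,174) match the prediction. Descend and grip.

```bash
python3 -m handwheel '[[[1,1.5,3,31,0],[1,0,0,31,0],[0.4,0,0,0,0],[0,0,0,0,0],[0,0,0,0,0],[0,0,0,0,0],[0,0,0,0,0],[0,0,0,0,0]]]' 30; python3 -m handwheel '[[[0,0,0,-20,0],[0,0,0,-40,0],[0,0,0,-40,0],[0,0,0,0,0]]]'; python3 - <<'E'
from h import *
go((602.8,334.1),180,133)
E
```

```text
t: 12.65
position: [551.0, -214.5, 72.8]
ee_rot: [1.0, 0.017, 0.001, 0.0]
wrist_force: [0.1, 2.1, -0.3]
opening: 12.4
finger_force: 14.0
t: 12.98
position: [553.5, -215.6, 179.2]
ee_rot: [1.0, 0.017, 0.005, 0.001]
wrist_force: [1.5, -1.2, 0.2]
opening: 11.9
finger_force: 31.5
t 12.98 pos [ 553.5 -215.6  179.2] yaw 1.9 shift [  67.9 -547.7   -1.7] turn 48.9
```

```bash
python3 -m handwheel '[[[0,4,-32,0,0],[0,4,-32,0,0],[0,4,-32,0,0],[0,4,-32,0,0],[0,4,-32,0,0],[0,4,-32,0,0],[0,4,-32,0,0],[0,4,-32,0,0]]]'; python3 -m handwheel '[[[0,4,-32,0,0],[0,4,-32,0,0],[0,4,-32,0,0],[0,4,-32,0,0],[0,4,-32,0,0],[0,4,-32,0,0],[0,4,-32,0,0],[0,4,-32,0,0]]]'; python3 -m handwheel '[[[0,4,-32,0,0],[0,0,0,0,0]]]';python3 - <<'E'
from h import *
go((602.8,334.1),180,133)
C=cam('wrist');p,d=imaging.grab_frame('wrist');cv2.imwrite('pics/w5.png',p);go((602.8,334.1),180,133)
h,s,v=cv2.split(cv2.cvtColor(p,cv2.COLOR_BGR2HSV))
box=np.zeros_like(h);box[0:240]=1
for a,c,m in blobs((s<60)&(v>150)&(box>0),800): print('disc',a,c.round(1),plane(C,c,12)[0].round(1))
for a,c,_ in blobs(((h<8)|(h>172))&(s>130)&(box>0),20): print('mark',a,c.round(1),plane(C,c,12)[0].round(1))
for a,c,_ in blobs((h>7)&(h<16)&(s>190)&(v>170),20): print('orange',a,c.round(1))
E
```

```text
t: 13.65
position: [573.5, 44.1, 172.1]
ee_rot: [1.0, 0.017, 0.0, -0.0]
wrist_force: [0.5, -0.7, -1.2]
opening: 12.1
finger_force: 31.4
t: 14.32
position: [596.7, 301.1, 172.0]
ee_rot: [1.0, 0.017, 0.0, -0.0]
wrist_force: [0.3, -0.7, -0.9]
opening: 11.6
finger_force: 31.4
t: 14.48
position: [598.0, 339.4, 171.7]
ee_rot: [1.0, 0.02, -0.0, -0.002]
wrist_force: [-2.1, 0.4, -0.9]
opening: 11.9
finger_force: 31.4
t 14.48 pos [598.  339.4 171.7] yaw 2.3 shift [ 4.6  5.5 -8.3] turn 49.3
t 14.53 pos [598.4 335.9 171.5] yaw 2.2 shift [ 4.3  2.  -8.5] turn 49.2
disc 76341 [307.6  81.6] [697.  356.5  12. ]
disc 1214 [598.3 117.2] [677.3  72.4  12. ]
disc 4388 [420.9 162. ] [625.9 239.9  12. ]
disc 2334 [514.6 220.7] [567.6 131.   12. ]
disc 1149 [431.4 229.9] [553.3 218.8  12. ]
mark 97 [425.1 206.2] [579.7 229.2  12. ]
orange 291 [277.5 202.4]
```

View pics/w5.png

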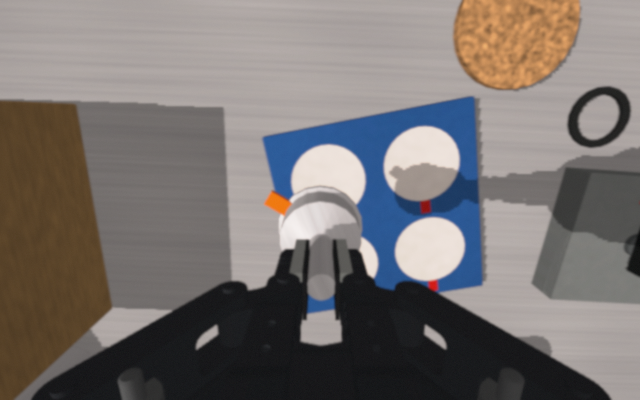

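Wrist view: the funnel is held upright at (320,230) with its tab at (277,202). The board discs are clear, and its target disc lies at (328,175) before the final move. I'll check the held funnel's offset from the TCP.

```bash
python3 - <<'E'
from h import *
C=cam('wrist');p,y,s=tool();print(p,y)
P=np.array([598.4,336,0])
a=np.linspace(0,2*np.pi,73)
for z in (120,123,126):
    q=proj(C,np.c_[P[0]+28*np.cos(a),P[1]+28*np.sin(a),0*a+z]);print(z,'top',q[:,1].min(),'L/R',q[:,0].min(),q[:,0].max())
t=plane(C,[[266,199]],127)[0];print('tab tip',t,np.hypot(*(t-P)[:2]),np.degrees(np.arctan2(*(t-P)[[1,0]])))
E
```

```text
[598.44160452 335.94531012 171.46062195] 2.2416075283092005
120 top 180.7373042514617 L/R 279.87585648249035 361.64823724088717
123 top 181.72531560867623 L/R 279.28543907320966 362.22183153648695
126 top 182.74301702203374 L/R 278.67800622371556 362.81197094540613
tab tip [614.40103535 372.07650766 127.        ] 39.46577678765343 66.08124832502622
```

```bash
python3 -m handwheel '[[[0,0,0,0,-7],[0,0,0,0,-7],[0,0,0,0,-7],[0,0,0,0,-7],[0,0,0,0,-7],[0,0,0,0,-7],[0,0,0,0,-7],[0,0,0,0,-7]]]'; python3 -m handwheel '[[[0,0,0,0,-7],[0,0,0,0,-7],[0,0,0,0,-7],[0,0,0,0,-7],[0,0,0,0,-7],[0,0,0,0,-7],[0,0,0,0,-7],[0,0,0,0,-7]]]'; python3 -m handwheel '[[[0,0,0,0,-7],[0,0,0,0,-7],[0,0,0,0,-4],[0,0,0,0,0],[0,0,0,0,0]]]';python3 - <<'E'
from h import *
go((601.3,335.9),75,132.3)
imaging.grab_frame('top');go((601.3,335.9),75,132.3)
E
```

```text
t: 15.2
position: [599.9, 330.5, 171.9]
ee_rot: [0.874, 0.487, 0.0, 0.0]
wrist_force: [-0.5, 0.1, -0.1]
opening: 11.6
finger_force: 31.5
t: 15.87
position: [599.9, 330.4, 171.8]
ee_rot: [0.543, 0.84, -0.0, 0.0]
wrist_force: [0.2, 0.1, -1.0]
opening: 11.6
finger_force: 31.4
t: 16.28
position: [599.9, 330.7, 171.5]
ee_rot: [0.409, 0.913, -0.0, 0.0]
wrist_force: [0.3, 0.1, -0.9]
opening: 11.8
finger_force: 31.4
t 16.28 pos [599.9 330.7 171.5] yaw 131.8 shift [ 3.   4.6 96.5] turn -0.5
t 16.33 pos [599.8 330.9 171.6] yaw 131.7 shift [ 2.8  4.4 96.6] turn -0.6
```

```bash
python3 -m handwheel '[[[0,3,4.5,0,0],[0,0,0,35,0],[0,0,0,35,0],[0,0,0,25,0],[0,0,0,10,0],[0,0,0,2,0],[0,0,0,0,0],[0,0,0,0,0]]]'; python3 - <<'E'
from h import *
go((601.3,335.9),61,132.3)
C=cam('wrist');p,d=imaging.grab_frame('wrist');cv2.imwrite('pics/w6.png',p)
go((601.3,335.9),61,132.3)
E
```

```text
t: 17.0
position: [601.7, 337.8, 66.1]
ee_rot: [0.407, 0.913, 0.001, 0.001]
wrist_force: [0.6, 0.1, -0.5]
opening: 11.5
finger_force: 31.4
t 17.0 pos [601.7 337.8  66.1] yaw 131.9 shift [-1.1 -1.6  5.1] turn -0.4
t 17.05 pos [601.8 337.7  66.4] yaw 131.9 shift [-1.  -1.6  5.4] turn -0.4
```

View pics/w6.png

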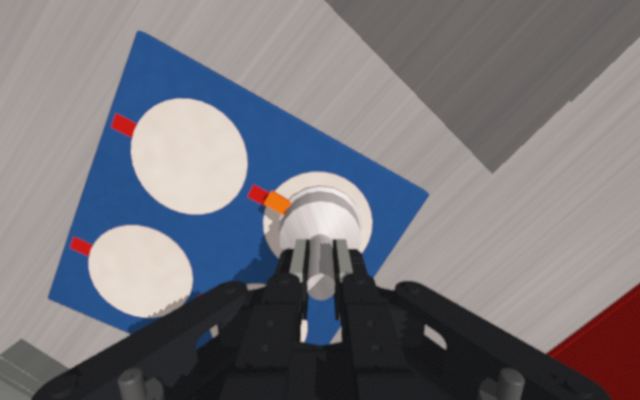

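The tab at (277,203) lines up with the red mark at (258,194), and the funnel stands over the disc. A numerical centring check comes next.

```bash
python3 - <<'E'
from h import *
C=cam('wrist');a=np.linspace(0,2*np.pi,73)
for X in ((602.8,334.1),(604,335)):
    q=proj(C,np.c_[X[0]+38*np.cos(a),X[1]+38*np.sin(a),0*a+12]);print('disc pred T,L,R',q[:,1].min().round(1),q[:,0].min().round(1),q[:,0].max().round(1))
for X in ((602.8,334.1),(603.4,336)):
    q=proj(C,np.c_[X[0]+28*np.cos(a),X[1]+28*np.sin(a),0*a+18]);print('rim pred',q[:,1].min().round(1),q[:,0].min().round(1),q[:,0].max().round(1))
p=cv2.imread('pics/w6.png');h,s,v=cv2.split(cv2.cvtColor(p,cv2.COLOR_BGR2HSV))
print([(i,j) for i,j in enumerate(s[215,255:385]) ][::5])
E
```

```text
disc pred T,L,R 171.8 264.3 373.2
disc pred T,L,R 172.0 266.4 375.3
rim pred 188.6 277.5 360.0
rim pred 187.1 280.0 362.5
[(0, np.uint8(182)), (5, np.uint8(181)), (10, np.uint8(23)), (15, np.uint8(31)), (20, np.uint8(30)), (25, np.uint8(38)), (30, np.uint8(66)), (35, np.uint8(14)), (40, np.uint8(15)), (45, np.uint8(12)), (50, np.uint8(13)), (55, np.uint8(12)), (60, np.uint8(8)), (65, np.uint8(8)), (70, np.uint8(8)), (75, np.uint8(6)), (80, np.uint8(7)), (85, np.uint8(8)), (90, np.uint8(8)), (95, np.uint8(9)), (100, np.uint8(14)), (105, np.uint8(20)), (110, np.uint8(25)), (115, np.uint8(18)), (120, np.uint8(181)), (125, np.uint8(178))]
```

```bash
python3 -m handwheel '[[[0,-0.5,-1.5,3,0],[0,0,0,2,0],[0,0,0,0,0],[0,0,0,0,0]]]'; python3 -m handwheel '[[[0.2,0,0,0,0],[0.4,0,0,0,0],[1,0,0,0,0],[1,0,0,0,0],[1,0,0,-35,0],[1,0,0,-35,0],[1,0,0,-40,0],[1,0,0,0,0]]]'; python3 - <<'E'
from h import *
C=cam('wrist');p,d=imaging.grab_frame('wrist');cv2.imwrite('pics/w7.png',p);go((602.8,334.1),180,2)
print(proj(C,[[602.8,334.1,88]]))
a=np.linspace(0,2*np.pi,73)
q=proj(C,np.c_[602.8+28*np.cos(a),334.1+28*np.sin(a),0*a+18]);print('rim pred T,L,R',q[:,1].min().round(1),q[:,0].min().round(1),q[:,0].max().round(1))
E
```

```text
t: 17.38
position: [600.4, 335.3, 60.1]
ee_rot: [0.407, 0.913, 0.0, 0.0]
wrist_force: [-0.9, -2.3, 5.7]
opening: 11.6
finger_force: 32.1
t: 18.05
position: [602.5, 337.9, 177.3]
ee_rot: [0.407, 0.913, 0.004, 0.003]
wrist_force: [1.4, 0.6, 1.6]
opening: 85.4
finger_force: 0.0
t 18.1 pos [601.8 337.  173.9] yaw 132.0 shift [-2.9 -1.2 -6.1] turn -50.0
[[317.32598015 209.62677609]]
rim pred T,L,R 161.9 290.3 344.4
```

View pics/w7.png

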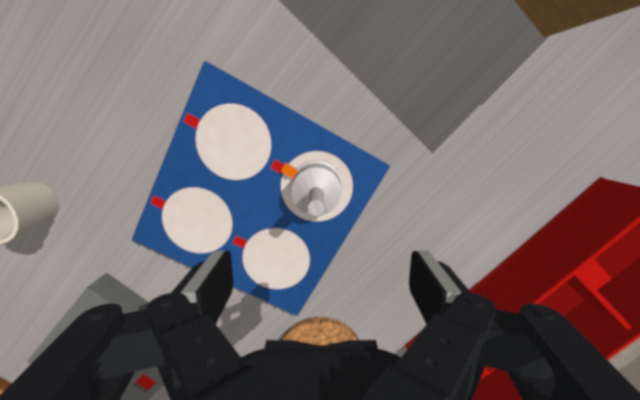

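Funnel A stands centred on its disc (rim at (317,187), tab at (289,171) toward the red mark). Back for funnel B.

```bash
python3 -m handwheel '[[[1,0,0,-35,7],[1,0,0,-20,7],[1,0,0,0,7],[1,0,0,0,7],[1,0,0,0,7],[1,0,0,0,7],[1,-35.5,-8.5,0,0],[1,-35.5,-8.5,0,0]]]'; python3 -m handwheel '[[[1,-35.5,-8.5,0,0],[1,-35.5,-8.5,0,0],[1,-35.5,-8.5,0,0],[1,-35.5,-8.5,0,0],[1,-35.5,-8.5,0,0],[1,-35.5,-8.5,0,0],[1,-35.5,-8.5,0,0],[1,-35.5,-8.5,0,0]]]'; python3 -m handwheel '[[[1,-35.5,-8.5,0,0],[1,-35.5,-8.5,0,0],[1,-35.5,-8.5,0,0],[1,-35.5,-8.5,0,0],[1,-35.5,-8.5,0,0],[1,-35.5,-8.5,0,0],[1,-35.5,-8.5,0,0],[1,-35.5,-8.5,0,0]]]';  python3 -m handwheel '[[[1,0,0,0,0],[1,0,0,0,0]]]';python3 - <<'E'
from h import *
go((450,-304),228,90)
C=cam('wrist');p,d=imaging.grab_frame('wrist');cv2.imwrite('pics/w8.png',p);go((450,-304),228,90)
h,s,v=cv2.split(cv2.cvtColor(p,cv2.COLOR_BGR2HSV))
print('pred',proj(C,[[449.5,-304.5,27],[450.4,-303.7,100],[457.4,-343.3,28]]).round(1))
u,w=proj(C,[450,-304,60])[0].astype(int)
cv2.imwrite('pics/w8c.png',cv2.resize(p[max(w-90,0):w+90,u-120:u+120],None,fx=3.3,fy=3.3,interpolation=cv2.INTER_CUBIC));print(u-120,max(w-90,0))
E
```

```text
t: 18.77
position: [581.9, 265.7, 223.0]
ee_rot: [0.706, 0.708, -0.0, -0.001]
wrist_force: [2.1, -0.8, 0.7]
opening: 85.5
finger_force: 0.0
t: 19.43
position: [513.9, -21.1, 223.8]
ee_rot: [0.707, 0.707, -0.0, -0.0]
wrist_force: [0.9, -0.0, -1.1]
opening: 85.5
finger_force: 0.0
t: 20.1
position: [445.7, -305.0, 223.8]
ee_rot: [0.707, 0.707, -0.0, -0.0]
wrist_force: [1.1, -0.1, -0.1]
opening: 85.5
finger_force: 0.0
t: 20.27
position: [445.5, -305.2, 223.4]
ee_rot: [0.709, 0.706, -0.0, -0.001]
wrist_force: [0.1, 0.6, 0.2]
opening: 85.8
finger_force: 0.0
t 20.27 pos [ 445.5 -305.2  223.4] yaw 89.8 shift [ 1.2  4.4 -4.6] turn -0.2
t 20.32 pos [ 446.3 -303.6  223.6] yaw 89.9 shift [-0.4  3.7 -4.4] turn -0.1
pred [[324.9 177.7]
 [326.9 193.1]
 [331.6 210.1]]
205 93
```

View pics/w8c.png

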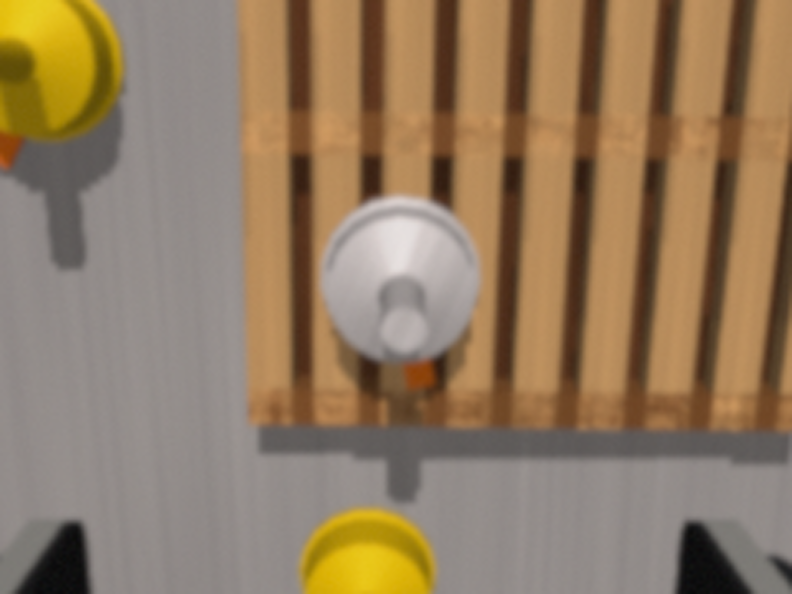

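Funnel B is where predicted: stem top at crop (403,328), tab at (420,375).

```bash
python3 -m handwheel '[[[1,0,4.5,0,0],[1,0,0,40,0],[1,0,0,40,0],[1,0,0,35,0],[1,0,0,0,0],[1,0,0,0,0]]]' 30; python3 - <<'E'
from h import *
for i in range(2): go((450.4,-304),70,90);imaging.grab_frame('wrist')
E
```

```text
t: 20.82
position: [451.2, -301.8, 108.7]
ee_rot: [0.707, 0.708, -0.0, -0.002]
wrist_force: [0.2, -0.4, 0.6]
opening: 85.4
finger_force: 0.0
t 20.82 pos [ 451.2 -301.8  108.7] yaw 90.1 shift [-2.3 -0.7 38.7] turn 0.1
t 20.87 pos [ 452.2 -302.7  110.4] yaw 90.1 shift [-1.3 -1.8 40.4] turn 0.1
```

```bash
python3 -m handwheel '[[[1,-1.5,-1,30,0],[1,0,0,9,0],[0.4,0,0,0,0],[0,0,0,0,0],[0,0,0,0,0],[0,0,0,0,0],[0,0,0,0,0],[0,0,0,0,0]]]' 30; python3 -m handwheel '[[[0,0,0,0,0],[0,0,0,-20,0],[0,0,0,-40,0],[0,0,0,-40,0],[0,0,0,0,0],[0,0,0,0,0]]]'; python3 - <<'E'
from h import *
go((531.3,219.1),180,90)
E
```

```text
t: 21.58
position: [450.6, -305.0, 71.0]
ee_rot: [0.707, 0.707, 0.0, 0.0]
wrist_force: [0.8, -1.0, -0.1]
opening: 12.4
finger_force: 12.6
t: 22.08
position: [451.3, -305.5, 172.6]
ee_rot: [0.707, 0.707, 0.0, 0.002]
wrist_force: [-0.2, -0.3, -1.0]
opening: 12.0
finger_force: 30.7
t 22.08 pos [ 451.3 -305.5  172.6] yaw 90.0 shift [524.7  79.6  -8.2] turn -0.0
```

```bash
python3 -m handwheel '[[[0,35,5.3,0,0],[0,35,5.3,0,0],[0,35,5.3,0,0],[0,35,5.3,0,0],[0,35,5.3,0,0],[0,35,5.3,0,0],[0,35,5.3,0,0],[0,35,5.3,0,0]]]'; python3 -m handwheel '[[[0,35,5.3,0,0],[0,35,5.3,0,0],[0,35,5.3,0,0],[0,35,5.3,0,0],[0,35,5.3,0,0],[0,35,5.3,0,0],[0,34,5.3,0,0],[0,0,0,0,7]]]'; python3 -m handwheel '[[[0,0,0,0,7],[0,0,0,0,7],[0,0,0,0,7],[0,0,0,0,7],[0,0,0,0,7],[0,0,0,0,7],[0,0,0,0,7],[0,0,0,0,7]]]'; python3 -m handwheel '[[[0,0,0,0,7],[0,0,0,0,7],[0,0,0,0,7],[0,0,0,0,3],[0,0,0,0,0],[0,0,0,0,0]]]'; python3 - <<'E'
from h import *
for i in range(2):
  go((531.3,219.1),80,3.0);C=cam('wrist');p,d=imaging.grab_frame('wrist')
cv2.imwrite('pics/w9.png',p);P,y,_=tool()
h,s,v=cv2.split(cv2.cvtColor(p,cv2.COLOR_BGR2HSV))
for a,c,m in blobs((h>7)&(h<16)&(s>190)&(v>170),20): print('orange',a,c.round(1),'extent u,v',np.where(m)[1].min(),np.where(m)[1].max(),np.where(m)[0].min(),np.where(m)[0].max(),plane(C,c,P[2]-59+12+4)[0].round(1))
E
```

```text
t: 22.75
position: [492.0, -23.2, 169.3]
ee_rot: [0.707, 0.707, -0.001, -0.001]
wrist_force: [0.9, 0.1, -1.4]
opening: 12.0
finger_force: 30.7
t: 23.42
position: [529.0, 226.2, 169.2]
ee_rot: [0.746, 0.666, 0.0, -0.002]
wrist_force: [-1.3, -0.1, -1.6]
opening: 11.9
finger_force: 30.6
t: 24.08
position: [529.3, 218.7, 168.9]
ee_rot: [0.973, 0.23, -0.001, 0.0]
wrist_force: [0.6, 0.1, -0.7]
opening: 12.0
finger_force: 30.6
t: 24.58
position: [529.5, 218.9, 169.3]
ee_rot: [1.0, 0.027, -0.001, 0.0]
wrist_force: [0.1, -0.4, -0.1]
opening: 11.9
finger_force: 30.7
t 24.58 pos [529.5 218.9 169.3] yaw 3.1 shift [ 2.  -0.1 89.3] turn 0.1
t 24.63 pos [529.6 219.  169.5] yaw 3.1 shift [ 1.8 -0.1 89.5] turn 0.1
orange 135 [210.5 141.4] extent u,v 205 216 134 149 [580.1 288.8 126.7]
```

```bash
python3 -m handwheel '[[[0,1,0,0,1],[0,0,0,35,0],[0,0,0,35,0],[0,0,0,25,0],[0,0,0,8,0],[0,0,0,0,0],[0,0,0,0,0]]]'; python3 - <<'E'
from h import *
imaging.grab_frame('wrist')
go((531.3,219.1),59,2.0);C=cam('wrist');p,d=imaging.grab_frame('wrist')
cv2.imwrite('pics/w10.png',p);P,y,_=tool()
a=np.linspace(0,2*np.pi,73);b=P[2]-59+12
for off in (-3,0,3):
    for z,rr in ((b,28),(b+6,28)):
        q=proj(C,np.c_[P[0]+off+rr*np.cos(a),P[1]+rr*np.sin(a),0*a+z]);print(off,z.round(1),'T,L,R',q[:,1].min().round(1),q[:,0].min().round(1),q[:,0].max().round(1))
q=proj(C,np.c_[531.3+38*np.cos(a),219.1+38*np.sin(a),0*a+12]);print('disc T,L,R',q[:,1].min().round(1),q[:,0].min().round(1),q[:,0].max().round(1))
cv2.imwrite('pics/w10c.png',cv2.resize(p[120:290,215:425],None,fx=3.5,fy=3.5,interpolation=cv2.INTER_CUBIC))
# edges along column through rim & across rows
print('col320 V',p[160:215:1,320].max(1).tolist())
print('row225 S',cv2.cvtColor(p,cv2.COLOR_BGR2HSV)[225,255:390,1].tolist())
E
```

```text
t: 25.27
position: [531.5, 219.3, 68.1]
ee_rot: [1.0, 0.017, 0.0, -0.0]
wrist_force: [-0.7, 0.8, 0.2]
opening: 11.6
finger_force: 30.6
t 25.32 pos [531.9 219.6  68.8] yaw 2.0 shift [-0.7  0.4  9.8] turn -0.0
-3 22.1 T,L,R 186.6 278.8 362.1
-3 28.1 T,L,R 188.9 277.6 363.3
0 22.1 T,L,R 182.1 278.8 362.5
0 28.1 T,L,R 184.2 277.6 363.7
3 22.1 T,L,R 177.5 278.8 362.8
3 28.1 T,L,R 179.5 277.5 364.0
disc T,L,R 165.4 267.2 375.5
col320 V [154, 154, 153, 153, 153, 153, 158, 173, 200, 229, 235, 236, 236, 236, 237, 236, 236, 236, 237, 236, 233, 223, 196, 188, 208, 219, 214, 192, 155, 130, 125, 123, 122, 122, 120, 122, 127, 151, 188, 215, 223, 224, 223, 224, 223, 224, 222, 222, 222, 222, 221, 222, 222, 223, 223]
row225 S [180, 182, 179, 181, 181, 184, 184, 183, 182, 182, 179, 180, 163, 96, 21, 17, 21, 22, 21, 22, 21, 22, 22, 19, 15, 12, 9, 9, 7, 7, 6, 7, 6, 6, 6, 6, 6, 6, 6, 6, 6, 6, 6, 6, 6, 6, 6, 5, 5, 6, 7, 7, 8, 8, 8, 8, 8, 8, 7, 8, 7, 8, 9, 8, 8, 7, 8, 8, 9, 11, 11, 10, 12, 12, 12, 10, 12, 13, 13, 12, 12, 14, 12, 13, 13, 13, 12, 15, 13, 12, 13, 12, 12, 12, 13, 13, 14, 14, 16, 12, 12, 11, 13, 13, 13, 13, 14, 17, 22, 27, 30, 30, 30, 30, 30, 30, 30, 30, 30, 26, 13, 42, 119, 170, 175, 174, 182, 181, 182, 178, 176, 177, 181, 179, 179]
```

```bash
python3 -m handwheel '[[[0,-1.5,0,4,0],[0,0,0,4,0],[0,0,0,1,0],[0,0,0,0,0],[0,0,0,0,0]]]'; python3 -m handwheel '[[[0,0,0,0,0]]]'
```

```text
t: 25.78
position: [529.8, 219.1, 58.9]
ee_rot: [1.0, 0.017, 0.0, -0.0]
wrist_force: [-1.4, -1.2, 5.8]
opening: 12.1
finger_force: 31.2
t: 25.87
position: [529.8, 219.1, 58.9]
ee_rot: [1.0, 0.017, 0.0, -0.0]
wrist_force: [-0.9, -1.0, 5.7]
opening: 11.8
finger_force: 31.2
```

Contact. Release, rise and check.

```bash
python3 -m handwheel '[[[0.2,0,0,0,0],[0.4,0,0,0,0],[1,0,0,0,0],[1,0,0,0,0],[1,0,0,-35,0],[1,0,0,-40,0],[1,0,0,-40,0],[1,0,0,-40,0]]]';python3 -m handwheel '[[[1,-30,0,0,0],[1,-30,0,0,0],[1,0,0,0,0],[1,0,0,0,0]]]'; python3 - <<'E'
from h import *
imaging.grab_frame('wrist');C=cam('wrist');p,d=imaging.grab_frame('wrist');go((531.3,219.1),200,0)
cv2.imwrite('pics/w11.png',p)
h,s,v=cv2.split(cv2.cvtColor(p,cv2.COLOR_BGR2HSV))
q=proj(C,[[531.3,219.1,12],[602.8,334.1,12]]);print(q)
for a,c,m in blobs(((h<7)|(h>172))&(s>130),20): print('red',a,c.round(1),plane(C,c,12)[0].round(1))
for a,c,m in blobs((h>=8)&(h<16)&(s>190)&(v>150),20): print('orange',a,c.round(1),plane(C,c,16)[0].round(1))
for a,c,m in blobs((s<60)&(v>130)&(cv2.dilate(((h>100)&(h<125)&(s>120)).astype(np.uint8),np.ones((40,40)))>0),500): print('white',a,c.round(1),plane(C,c,12)[0].round(1))
u,w=q.mean(0).astype(int);x0=max(u-130,0);y0=max(w-90,0)
cv2.imwrite('pics/w11c.png',cv2.resize(p[y0:y0+190,x0:x0+250],None,fx=3.1,fy=3.1,interpolation=cv2.INTER_CUBIC));print(x0,y0)
E
```

```text
t: 26.53
position: [529.1, 218.9, 215.1]
ee_rot: [1.0, 0.017, -0.0, 0.0]
wrist_force: [1.4, 0.1, 0.1]
opening: 85.7
finger_force: 0.0
t: 26.87
position: [468.7, 217.1, 213.9]
ee_rot: [1.0, 0.018, 0.0, -0.0]
wrist_force: [0.8, 0.4, 0.5]
opening: 85.7
finger_force: 0.0
t 26.97 pos [470.1 217.  213.5] yaw 2.0 shift [61.3  0.  13.5] turn 2.0
[[320.89594072 122.17544841]
 [213.25320431  47.65471624]]
red 437 [530.1  53.2] [609.8   1.7  12. ]
red 107 [312.3  75.1] [579.6 230.   12. ]
red 94 [225.7  93.9] [557.4 323.3  12. ]
red 72 [329.2 163.6] [485.5 207.9  12. ]
red 79 [248.4 178.7] [464.4 301.6  12. ]
orange 117 [219.4  82.6] [568.4 328.3  16. ]
orange 76 [326.9 154. ] [496.9 211.   16. ]
white 9845 [235.5 145.2] [502.6 315.   12. ]
white 3481 [303.7  34. ] [618.7 240.   12. ]
white 1740 [379.   60.4] [596.6 160.2  12. ]
white 3151 [209.8  44.4] [605.8 337.5  12. ]
white 3310 [319.9 121. ] [532.5 220.3  12. ]
white 3520 [238.  139.1] [509.5 311.9  12. ]
137 0
```

View pics/w11c.png

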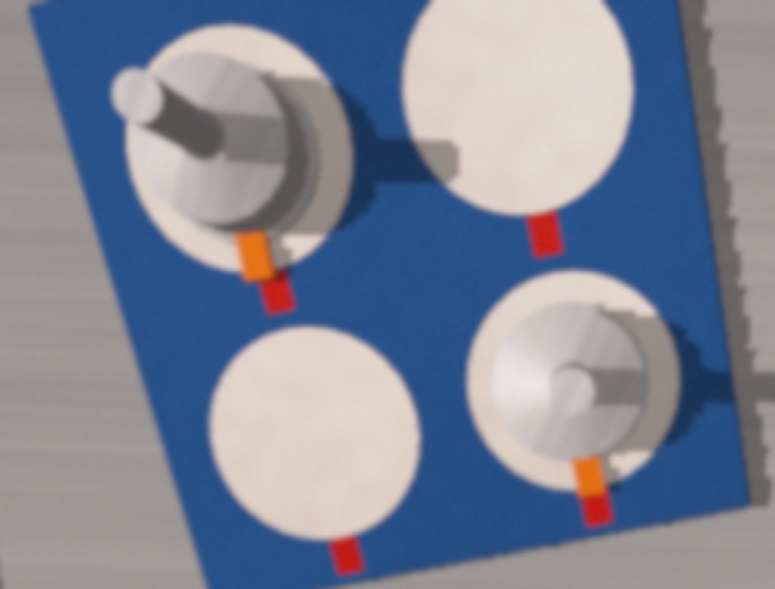

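Both funnels stand centred on their discs, with tabs against their red marks: A's tab at crop (255,257), B's at (590,477). Back to the wheel.

```bash
python3 -m handwheel '[[[1,11,29.4,0,0],[1,11,29.4,0,0],[1,11,29.4,0,0],[1,11,29.4,0,0],[1,11,29.4,0,0],[1,11,29.4,0,0],[1,11,29.4,0,0],[1,0,0,0,0]]]' 40; python3 -m handwheel '[[[1,0,0,40,0],[1,0,0,40,0],[1,0,0,20,0],[1,0,0,0,0],[1,0,0,0,0]]]'; python3 - <<'E'
from h import *
imaging.grab_frame('wrist');go((554.5,14.2),44,2)
E
```

```text
t: 27.63
position: [555.8, 7.2, 212.8]
ee_rot: [1.0, 0.014, 0.0, 0.001]
wrist_force: [-1.0, -1.5, -0.7]
opening: 85.6
finger_force: 0.0
t: 28.05
position: [553.6, 13.7, 112.6]
ee_rot: [1.0, 0.017, -0.001, 0.0]
wrist_force: [0.2, 0.5, 0.7]
opening: 85.3
finger_force: 0.0
t 28.1 pos [554.4  13.9 114. ] yaw 1.9 shift [ 0.1 -0.3 70. ] turn -0.1
```

```bash
python3 -m handwheel '[[[1,0,0,35,0],[1,0,0,34,0],[0.3,0,0,0,0],[0,0,0,0,0],[0,0,0,0,0],[0,0,0,0,0],[0,0,0,0,0],[0,0,0,0,0]]]' 40; python3 -m handwheel '[[[0,0,0,0,-7],[0,0,0,0,-7],[0,0,0,0,-7],[0,0,0,0,-7],[0,0,0,0,-7],[0,0,0,0,-7],[0,0,0,0,-7],[0,0,0,0,-7]]]'; python3 -m handwheel '[[[0,0,0,0,-7],[0,0,0,0,-7],[0,0,0,0,-7],[0,0,0,0,-7],[0,0,0,0,-7],[0,0,0,0,-7],[0,0,0,0,-7],[0,0,0,0,-7]]]'; python3 -m handwheel '[[[0,0,0,0,-7],[0,0,0,0,-7],[0,0,0,0,-7],[0,0,0,0,-7],[0,0,0,0,-7],[0,0,0,0,-7],[0,0,0,0,-7],[0,0,0,0,-7]]]'; python3 -m handwheel '[[[0,0,0,0,-7],[0,0,0,0,-1.5],[0,0,0,0,0],[0,0,0,0,0]]]'; python3 - <<'E'
from h import *
go((554.5,14.2),44,178.6)
E
```

```text
t: 28.77
position: [554.5, 14.2, 45.9]
ee_rot: [1.0, 0.017, 0.001, -0.0]
wrist_force: [-2.4, 7.1, 23.9]
opening: 13.1
finger_force: 44.7
t: 29.43
position: [554.7, 14.0, 46.0]
ee_rot: [0.873, 0.487, 0.001, 0.001]
wrist_force: [-2.9, -0.2, 13.9]
opening: 12.9
finger_force: 42.8
t: 30.1
position: [554.9, 14.0, 46.0]
ee_rot: [0.542, 0.84, 0.001, 0.001]
wrist_force: [-0.7, 0.3, 11.1]
opening: 13.2
finger_force: 42.7
t: 30.77
position: [555.1, 14.3, 46.0]
ee_rot: [0.085, 0.996, 0.0, 0.002]
wrist_force: [0.6, 1.1, 11.2]
opening: 13.0
finger_force: 42.6
t: 31.1
position: [555.1, 14.3, 46.0]
ee_rot: [0.013, 1.0, 0.0, 0.002]
wrist_force: [1.0, 0.9, 13.5]
opening: 13.2
finger_force: 43.0
t 31.1 pos [555.1  14.3  46. ] yaw 178.5 shift [ 0.6 -0.1  2. ] turn -0.1
```

```bash
python3 -m handwheel '[[[1,0,0,0,0],[1,0,0,0,0],[1,0,0,0,0],[1,0,0,-35,0],[1,0,0,-40,0],[1,0,0,-40,0],[1,0,0,-40,0],[1,0,0,-15,0]]]';python3 -m handwheel '[[[1,0,-35,0,0],[1,0,-35,0,0],[1,0,-35,0,0],[1,0,-35,0,0],[1,0,-35,0,0],[1,0,-35,0,0],[1,0,-35,0,0],[1,0,-35,0,0]]]';python3 -m handwheel '[[[1,0,-35,0,0],[1,0,-35,0,0],[1,0,-35,0,0],[1,0,-35,0,0],[1,0,0,0,0],[1,0,0,0,0]]]'; python3 - <<'E'
from h import *
p0=cv2.imread('pics/top0.png')
C=cam('top');p,d=imaging.grab_frame('top');cv2.imwrite('pics/t12.png',p)
h,s,v=cv2.split(cv2.cvtColor(p,cv2.COLOR_BGR2HSV))
print('window hue');print(h[181:189,280:292]);print('sat',s[185,278:294])
for a,c,m in blobs((h>=8)&(h<18)&(s>150)&(v>150)&(np.arange(640)[None]<240)&(np.arange(400)[:,None]>155)&(np.arange(400)[:,None]<250)&(np.arange(640)[None]>150),3): print('orange',a,c.round(1),plane(C,c,16)[0].round(1))
df=cv2.absdiff(p,p0).max(2)>45
for a,c,m in blobs(df,40): print('change',a,c.round(0))
E
```

```text
t: 31.77
position: [555.0, 14.7, 219.5]
ee_rot: [0.013, 1.0, -0.0, 0.002]
wrist_force: [1.5, 0.4, 0.1]
opening: 85.5
finger_force: 0.0
t: 32.43
position: [545.5, -267.9, 214.4]
ee_rot: [0.014, 1.0, -0.0, -0.0]
wrist_force: [0.4, 1.2, -0.7]
opening: 85.7
finger_force: 0.0
t: 32.93
position: [541.3, -408.2, 213.5]
ee_rot: [0.015, 1.0, 0.0, -0.0]
wrist_force: [0.3, 0.5, -0.0]
opening: 85.6
finger_force: 0.0
window hue
[[  0  66  65  66  66  66  67  67  66  65  90  80]
 [ 80  68  67  66  67  67  67  67  68  67 150 120]
 [ 70  68  67  67  67  67  67  67  68  67 160   0]
 [ 60  67  66  67  67  67  68  67  67  67 156   0]
 [ 45  67  67  66  67  67  68  67  67  67 155 150]
 [ 90  67  66  67  67  68  67  67  67  66 156 120]
 [ 60  68  67  67  67  67  67  68  67  66 150   0]
 [ 75  66  70  69  63  64  65  66  65  68 120  60]]
sat [  6   2   4 112 131 129 156 152 153 152 159 143  11   2   2   8]
orange 18 [172.5 198. ] [570.7 330.2  16. ]
orange 17 [212.8 223.8] [499.3 212.3  16. ]
change 7724 [513. 210.]
change 4553 [592. 274.]
change 48 [580. 180.]
change 316 [176. 188.]
change 49 [286. 184.]
change 53 [280. 195.]
change 469 [372. 205.]
change 325 [634. 218.]
change 288 [216. 213.]
change 55 [285. 210.]
change 225 [617. 232.]
change 447 [405. 242.]
change 47 [620. 285.]
change 238 [629. 335.]
change 105 [623. 348.]
change 73 [374. 372.]
change 57 [422. 379.]
change 51 [624. 388.]
change 104 [635. 391.]
change 753 [543. 394.]
```

```bash
python3 -c "
from bench import r
print(r.finish_job())"
```

```text
the job is handed in; nothing more can be done
None
```

I turned the wheel to red first, moved both aluminium funnels from the rack to their own discs with tabs at the red marks (A's tab may point up to about 6° off its mark), then turned the wheel to green and handed the job in at about 33 s; the last top view showed the window all green and nothing else moved.

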